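# Find the waste flap that rocks and push it open

## Robot

A 6-joint arm with a two-finger parallel gripper is mounted at the origin on the work surface. World frame = base frame: x ahead of the robot, y to its left, z up, the work surface at z = 0. Lengths are in m, angles in rad, forces in N, time in s.
With the tool pointing down it reaches from about 0.35 to 0.775 m from the base axis. Payload 7.3 kg.
Tool frame: the origin (TCP) lies at the centre of the arm's flange, where the gripper is bolted on; the fingertips stand 178 mm ahead of it and the grasp point (between the pads) lies 159 mm ahead of it; z points along the fingers, y is the line along which they close (so a half turn about z gives the same grasp; the last joint's range is limited). The gripper opens to 92 mm and grips with 3 to 60 N. Pads are 19 mm wide; open, the fingers measure 130 mm over their backs; the gripper's body (75 mm by 190 mm) begins 47 mm behind the grasp point.
Start: joints at [1.07, 0.342, 1.524, -0, 1.275, -0.146], TCP at [0.182, 0.492, 0.405] pointing down, gripper open.
Joint ranges: [-2.53, 2.53], [-0.77, 2.02], [0.04, 2.7], [-1, 4.14], [0.28, 2.66], [-3.11, 3.11]. Speed limits (rad/s): [2.57, 2.57, 3.14, 3.14, 3.14, 3.14].

## Interface

Orientations are given as [roll, pitch, yaw] about the fixed x, y, z axes, in that order (R = Rz(yaw) Ry(pitch) Rx(roll)).
In Python, from cell import telemetry, vision, ticket gives the robot as it stands.
- The arm moves only by the shell command python3 -m crank 'ROWS' [FORCE]. ROWS is JSON, a list of rows, each a list of 5 numbers: the gripper command: -1 is shut, 1 is fully open, values between are in proportion, then the shift along the tool's x, y, z in mm, then the turn about the tool's z in rad. In form: [[fingers, dx, dy, dz, roll], ...]. A call has 1 to 12 rows; each row is the pose to reach, as a shift and turn from the pose commanded when the call began, along the tool's axes at that moment; what a row does not reach only later rows make up. A row lasts 1/12 s, in which the tool goes at most 41.7 mm and 7.16 degrees, less where a joint would pass 70% of its speed; a pose out of reach is approached as far as the arm can. A call with a gripper value outside its range is refused whole. The fingers move at their own pace and stop on an object; FORCE is the grip in N (left out, the last holds). Time passes only in rows, so rows that repeat a pose let the fingers close. It gives the time, the measured TCP pose, the force, the opening and the grip force at its end, in the units of the state.
- telemetry.observe(): the state, without advancing time (a new reading comes with each control period).
- vision.read_camera(name): name is "scene" or "top"; returns (picture, depth): 400x640x3 uint8, red, green, blue; 400x640 float32, m along the optical axis (not along the pixel's ray), 0 where there is no reading.
- vision.get_calibration(name): a dict with "camera_matrix" (3x3 intrinsics, pixels), "dist" ([k1, k2, p1, p2, k3] as OpenCV has them; the pictures are not rectified), "rvec" (rotation vector, rad) and "tvec" (3), from world to camera coordinates, as OpenCV has them. Camera axes: x right, y down, z forward; pixel columns grow to the right and rows downward; lengths in m; the calibration is good to about 2 mm. A picture is of the moment at which its call begins. get_calibration takes no time and is no camera call.
- ticket.hand_in(): hands the job in; it is judged then, once.
The state is a dict: "time": time; "qpos": joint angles; "qvel": joint speeds; "joint_efforts": joint torques, N m; "tool_pos": TCP position; "tool_rot": TCP orientation; "contact_force": force on the tool from outside, world axes, zero at the start; "torque": the same for the moment, N m; "opening": finger opening in m; "grip_force": force on a finger pad.
Only numpy, scipy, OpenCV 4.12 (cv2) and the standard library are available. Lean on these libraries where they do the work, as an engineer would, in place of code of your own. Each camera call takes 0.05 s, during which the arm holds its last target. There are 200 camera calls.

## Task

Three of the four white flaps on the blue waste station sit on full bins; the fourth has room beneath it. With shut fingers press lightly on the long side (the side towards the robot) of one flap after another until you find the one that rocks, then push that flap all the way down to its stop so that it stays open, and draw back. Do not grasp, lift or shift anything, and do not force the flaps that will not give.

Things in the scene. Friction and masses are not known exactly. Their poses are not given: they have to be found in the camera images.
- station: Blue fixed waste station, 170 deep (x) x 396 wide (y) x 115 tall, origin under its centre. Four identical white flaps lie flush in its top, 1 to 4 from +y to -y, pitch 96; behind them (+x) a ledge 59 deep, in front (-x, robot side) a rim 14 wide. Under each is a well 97 x 86 x 109 deep with a bin: three unseen full bins end 1 mm under their flap and block it, the fourth is empty and 30 tall.
- pivot_1 (a point): Point on the station top at the pivot line (grey line) of flap 1, mid-width; axes as the station's. The flap, a white plate 6 thick and 83 wide (y), reaches 64 from here on its long side (-x of the station) and 30 on its short side (+x). The pivot axis runs along y, 3 below the top face.
- flap_1 (a joint): Tilt of flap 1, rad: 0 = flush, positive = long side down into the well, short side up; stops at 1.05 (fully open, long edge 55 lower) and -0.12. Over a full bin it has only 0.04 rad of play. The one over the empty bin, a different one each run, tilts against 0.06 N m of friction (1.5 N pressed 40 from the pivot); balanced, no spring, stays where left.
- pivot_2 (a point): Point on the station top at the pivot line (grey line) of flap 2, mid-width; axes as the station's. The flap, a white plate 6 thick and 83 wide (y), reaches 64 from here on its long side (-x of the station) and 30 on its short side (+x). The pivot axis runs along y, 3 below the top face.
- flap_2 (a joint): Tilt of flap 2, rad: 0 = flush, positive = long side down into the well, short side up; stops at 1.05 (fully open, long edge 55 lower) and -0.12. Over a full bin it has only 0.04 rad of play. The one over the empty bin, a different one each run, tilts against 0.06 N m of friction (1.5 N pressed 40 from the pivot); balanced, no spring, stays where left.
- pivot_3 (a point): Point on the station top at the pivot line (grey line) of flap 3, mid-width; axes as the station's. The flap, a white plate 6 thick and 83 wide (y), reaches 64 from here on its long side (-x of the station) and 30 on its short side (+x). The pivot axis runs along y, 3 below the top face.
- flap_3 (a joint): Tilt of flap 3, rad: 0 = flush, positive = long side down into the well, short side up; stops at 1.05 (fully open, long edge 55 lower) and -0.12. Over a full bin it has only 0.04 rad of play. The one over the empty bin, a different one each run, tilts against 0.06 N m of friction (1.5 N pressed 40 from the pivot); balanced, no spring, stays where left.
- pivot_4 (a point): Point on the station top at the pivot line (grey line) of flap 4, mid-width; axes as the station's. The flap, a white plate 6 thick and 83 wide (y), reaches 64 from here on its long side (-x of the station) and 30 on its short side (+x). The pivot axis runs along y, 3 below the top face.
- flap_4 (a joint): Tilt of flap 4, rad: 0 = flush, positive = long side down into the well, short side up; stops at 1.05 (fully open, long edge 55 lower) and -0.12. Over a full bin it has only 0.04 rad of play. The one over the empty bin, a different one each run, tilts against 0.06 N m of friction (1.5 N pressed 40 from the pivot); balanced, no spring, stays where left.
- amber_bottle: Small amber glass bottle, 40 dia x 85 tall, standing loose on the station's rear ledge; origin at the centre of its foot. Leave alone.
- white_jar: Small white plastic jar, 40 dia x 50 tall, standing loose on the station's rear ledge; origin at the centre of its foot. Leave alone.
- tip_box: Blue pipette-tip box with white top, 85 x 125 x 67 tall, loose on the bench at the left; origin under its centre. Leave alone.
- tube_rack: White rack with 16 yellow-capped tubes, 70 x 160 x 60 tall, loose on the bench at the right; origin under its centre. Leave alone.
- wash_bottle: Clear bottle with blue cap, 64 dia x 150 tall, at the left; origin at the centre of its foot. Leave alone.
- pipette: Hand pipette lying on the bench at the right, 260 long along its x axis, 28 thick; origin on the bench under its middle. Leave alone.
- screw_cap: Loose white screw cap, 44 dia x 18 tall, lying on the station's rear ledge between bottle and jar; origin under its centre. Leave alone.

How it is judged:
On the way:
1. the fingers press a flap that gives: it is tilted by more than 0.1 rad (contact force between the fingers and station above 0.3 N and value of joint any of flap_1, flap_2, flap_3, flap_4 above 0.1 rad), for 0.05 s.
At the end, for the whole second after the job is handed in: The flap over the empty bin is open by more than 0.85 rad (stop at 1.05) and at rest, the other three are tilted by less than 0.1 rad, and every bystander is within 30 mm of where it stood (((value of joint flap_1 above 0.85 rad and value of joint each of flap_2, flap_3, flap_4 below 0.1 rad and velocity of joint flap_1 between -0.05 and 0.05 rad/s) or (value of joint flap_2 above 0.85 rad and value of joint each of flap_1, flap_3, flap_4 below 0.1 rad and velocity of joint flap_2 between -0.05 and 0.05 rad/s) or (value of joint flap_3 above 0.85 rad and value of joint each of flap_1, flap_2, flap_4 below 0.1 rad and velocity of joint flap_3 between -0.05 and 0.05 rad/s) or (value of joint flap_4 above 0.85 rad and value of joint each of flap_1, flap_2, flap_3 below 0.1 rad and velocity of joint flap_4 between -0.05 and 0.05 rad/s)) and distance of each of amber_bottle, white_jar, tip_box, tube_rack, wash_bottle, pipette, screw_cap from where it was at the start of the episode below 0.03 m); the robot touches nothing.
It fails at once if a bystander is lifted, carried or shoved (moved more than 30 mm) (distance of any of amber_bottle, white_jar, tip_box, tube_rack, wash_bottle, pipette, screw_cap from where it was at the start of the episode above 0.03 m).
It fails at once if the fingers grip or press a bystander with more than 5 N (contact force between the fingers and amber_bottle above 5 N or contact force between the fingers and white_jar above 5 N or contact force between the fingers and tip_box above 5 N or contact force between the fingers and tube_rack above 5 N or contact force between the fingers and wash_bottle above 5 N or contact force between the fingers and pipette above 5 N or contact force between the fingers and screw_cap above 5 N).
It fails at once if the station or a flap is forced: pressed by the fingers with more than 50 N (contact force between the fingers and station above 50 N).
It also fails if it takes over 48 s, if anything falls off the work surface, if the arm or the gripper's body presses on something with over 40 N, if the wrist force passes 120 N, or if a joint passes its speed limit or range.

## Working session

There is one attempt and no reset: what is moved stays moved. The work goes in short steps, Python scripts to look and compute and a shell command to move; the robot and the scene stay as the last step left them, time stands still between calls to the robot, and variables do not carry over. Pictures are saved under pics/ and viewed, at most 10 in all, crops included, and the job is handed in when it is done.

```bash
mkdir -p pics; python3 - <<'E'
from cell import telemetry, vision
import cv2,numpy as np
for n in("top","scene"):
    p,d=vision.read_camera(n); cv2.imwrite(f"pics/{n}0.png",p[:,:,::-1]); np.save(f"{n}0.npy",d)
s=telemetry.observe();print(s)
E
```

```text
{'time': 0.1, 'qpos': array([ 1.07003869e+00,  3.42608981e-01,  1.52487644e+00,  1.60657622e-06,
        1.27537636e+00, -1.45962300e-01]), 'qvel': array([ 0.0010292 ,  0.00041326, -0.00302496,  0.00069243, -0.00174526,
       -0.0013799 ]), 'joint_efforts': array([ 1.25635561e-03, -4.32003236e+01, -2.44696265e+01,  7.18443585e-02,
        5.24819177e-02, -3.91360459e-05]), 'tool_pos': array([0.18229044, 0.49221755, 0.4041529 ]), 'tool_rot': array([-3.14033724e+00, -1.86107812e-04,  2.78679673e+00]), 'contact_force': array([-0.11627454, -0.31387025,  0.03601078]), 'torque': array([ 0.01240963, -0.02711262,  0.00115108]), 'grip_force': 0.0, 'opening': 0.09226717925763796}
```

View pics/top0.png

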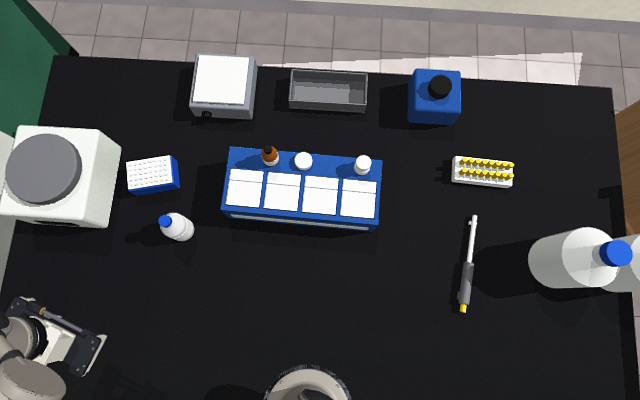

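View pics/scene0.png

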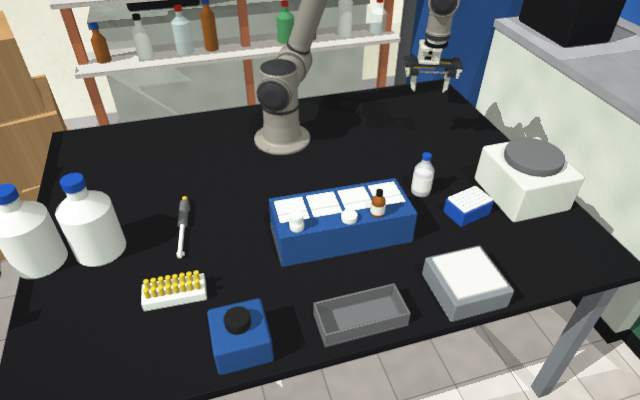

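The top view shows the station at about (222–382, 148–230), with white flaps in a row. The bottle, cap and jar are behind them and the wash bottle is at (177, 227). Next I'll enlarge the station.

```bash
cat > h.py <<'E'
import cv2,numpy as np
from cell import vision
def ray(n,px,z):
    c=vision.get_calibration(n);R,_=cv2.Rodrigues(np.array(c["rvec"],float));t=np.array(c["tvec"],float).ravel()
    u=cv2.undistortPoints(np.array(px,float).reshape(-1,1,2),np.array(c["camera_matrix"]),np.array(c["dist"])).reshape(-1,2)
    o=-R.T@t; d=np.c_[u,np.ones(len(u))]@R
    return o+d*((z-o[2])/d[:,2])[:,None]
E
python3 - <<'E'
import cv2,numpy as np
from h import ray
p=cv2.imread("pics/top0.png")
cv2.imwrite("pics/crop.png",cv2.resize(p[140:240,215:395],None,fx=4.4,fy=4.4,interpolation=cv2.INTER_CUBIC))
m=(p.min(2)>170).astype(np.uint8); m[:168]=0;m[235:]=0;m[:,:220]=0;m[:,385:]=0
n,l,s,c=cv2.connectedComponentsWithStats(m,connectivity=4)
for i in range(1,n):
    if s[i,4]>100: print(s[i],c[i],ray("top",c[i],.115)[0].round(4))
E
```

```text
[ 226  169   38   38 1181] [244.55546147 187.62658764] [0.5409 0.194  0.115 ]
[ 264  172   37   39 1195] [282.06192469 191.19079498] [0.538  0.0986 0.115 ]
[ 302  176   37   39 1204] [319.89202658 194.81395349] [0.535  0.0029 0.115 ]
[ 340  179   36   39 1207] [357.92792046 198.4084507 ] [ 0.5322 -0.0928  0.115 ]
```

View pics/crop.png

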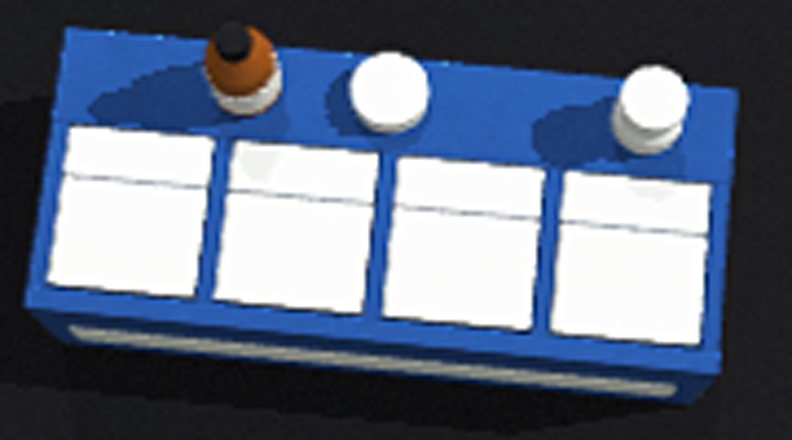

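Stations measured: yaw is about −0.030 and the press points lie 34 mm on the robot side of each pivot. I'll shut the fingers and travel high to above flap 1.

```bash
python3 -m crank '[[-1,-424,-160,0,-0.325],[-1,-424,-160,0,-0.325],[-1,-424,-160,0,-0.325],[-1,-424,-160,0,-0.325],[-1,-424,-160,0,-0.325],[-1,-424,-160,0,-0.325],[-1,-424,-160,0,-0.325],[-1,-424,-160,0,-0.325],[-1,-424,-160,0,-0.325],[-1,-424,-160,0,-0.325],[-1,-424,-160,0,-0.325],[-1,-424,-160,0,-0.325]]' 20; python3 -c "
from h import ray
print(ray('top',[[246.1,180.9],[358.9,192.3]],.115).round(4))"
```

```text
time: 1.1
tool_pos: [0.5283, 0.1905, 0.4039]
tool_rot: [-3.14, 0.001, 3.107]
contact_force: [-0.8, 0.5, -0.1]
opening: 0.0168
grip_force: 0.0
[[ 0.5587  0.1919  0.115 ]
 [ 0.5481 -0.0945  0.115 ]]
```

```bash
python3 -m crank '[[-1,0,0,40,0],[-1,0,0,80,0],[-1,0,0,98,0],[-1,0,0,104,0],[-1,0,0,104,0],[-1,0,0,104,0],[-1,0,0,104,0]]'
```

```text
time: 1.68
tool_pos: [0.5249, 0.1954, 0.3025]
tool_rot: [3.141, 0.003, 3.112]
contact_force: [0.6, -0.3, -0.9]
opening: 0.0006
grip_force: 0.0
```

```bash
python3 -m crank '[[-1,0,0,3,0],[-1,0,0,5,0],[-1,0,0,5,0],[-1,0,0,5,0]]'; for i in 1; do python3 -m crank '[[-1,0,0,1,0],[-1,0,0,2,0],[-1,0,0,2,0],[-1,0,0,2,0]]'; done
```

```text
time: 2.02
tool_pos: [0.5244, 0.195, 0.296]
tool_rot: [3.141, 0.0, 3.112]
contact_force: [0.8, 0.4, 0.2]
opening: 0.0004
grip_force: 0.0
time: 2.35
tool_pos: [0.5244, 0.195, 0.2936]
tool_rot: [3.142, -0.0, 3.112]
contact_force: [-0.0, -0.2, 0.2]
opening: 0.0003
grip_force: 0.0
```

```bash
python3 -m crank '[[-1,0,0,1,0],[-1,0,0,1.5,0],[-1,0,0,1.5,0],[-1,0,0,1.5,0]]'; python3 -m crank '[[-1,0,0,0.5,0],[-1,0,0,1,0],[-1,0,0,1,0],[-1,0,0,1,0]]'
```

```text
time: 2.68
tool_pos: [0.5244, 0.195, 0.2927]
tool_rot: [3.141, 0.001, 3.112]
contact_force: [-1.8, 0.1, 5.4]
opening: 0.0006
grip_force: 2.5
time: 3.02
tool_pos: [0.5243, 0.195, 0.2926]
tool_rot: [3.141, 0.001, 3.112]
contact_force: [-5.3, -1.1, 11.1]
opening: 0.0005
grip_force: 5.9
```

```bash
python3 -m crank '[[-1,0,0,0.7,0],[-1,0,0,1.5,0],[-1,0,0,1.5,0],[-1,0,0,1.5,0]]'
```

```text
time: 3.35
tool_pos: [0.5242, 0.195, 0.2925]
tool_rot: [3.141, 0.002, 3.112]
contact_force: [-8.5, -1.7, 21.7]
opening: 0.0006
grip_force: 11.0
```

Flap 1 is blocked: the force reached 21 N with no give. Next is flap 2.

```bash
python3 -m crank '[[-1,0,0,-12,0],[-1,0,0,-15,0],[-1,0,-32,-15,0],[-1,0,-64,-15,0],[-1,0,-96,-15,0],[-1,0,-96,-15,0],[-1,0,-96,-10,0],[-1,0,-96,-7,0],[-1,0,-96,-5.5,0],[-1,0,-96,-5.5,0],[-1,0,-96,-5.5,0]]';python3 -m crank '[[-1,0,0,1,0],[-1,0,0,2,0],[-1,0,0,3,0],[-1,0,0,3,0],[-1,0,0,3,0]]'
```

```text
time: 4.27
tool_pos: [0.5215, 0.1, 0.2949]
tool_rot: [3.141, -0.0, 3.113]
contact_force: [0.5, -0.0, 0.5]
opening: 0.0004
grip_force: 0.0
time: 4.68
tool_pos: [0.5215, 0.0994, 0.2927]
tool_rot: [3.141, 0.001, 3.112]
contact_force: [-1.8, 2.1, 5.4]
opening: 0.0004
grip_force: 2.4
```

```bash
python3 -m crank '[[-1,0,0,1,0],[-1,0,0,2,0],[-1,0,0,2.5,0],[-1,0,0,2.5,0],[-1,0,0,2.5,0]]'
```

```text
time: 5.1
tool_pos: [0.5213, 0.0994, 0.2925]
tool_rot: [3.141, 0.002, 3.112]
contact_force: [-8.8, 2.0, 22.9]
opening: 0.0007
grip_force: 11.6
```

Flap 2 is blocked as well. Next is flap 3.

```bash
python3 -m crank '[[-1,0,0,-12,0],[-1,0,0,-15,0],[-1,0,-32,-15,0],[-1,0,-64,-15,0],[-1,0,-96,-15,0],[-1,0,-96,-15,0],[-1,0,-96,-10,0],[-1,0,-96,-7,0],[-1,0,-96,-5.5,0],[-1,0,-96,-5.5,0],[-1,0,-96,-5.5,0]]';python3 -m crank '[[-1,0,0,1,0],[-1,0,0,2,0],[-1,0,0,3,0],[-1,0,0,4,0],[-1,0,0,4,0]]'
```

```text
time: 6.02
tool_pos: [0.5186, 0.004, 0.2949]
tool_rot: [3.141, -0.0, 3.113]
contact_force: [0.9, -0.7, -0.7]
opening: 0.0004
grip_force: 0.0
time: 6.43
tool_pos: [0.5186, 0.0035, 0.2926]
tool_rot: [3.141, 0.001, 3.112]
contact_force: [-3.8, 2.7, 11.3]
opening: 0.0005
grip_force: 5.7
```

Flap 3 is blocked too: 11 N with no give. On to flap 4.

```bash
python3 -m crank '[[-1,0,0,-10,0],[-1,0,0,-13,0],[-1,0,-32,-13,0],[-1,0,-64,-13,0],[-1,0,-96,-13,0],[-1,0,-96,-13,0],[-1,0,-96,-8,0],[-1,0,-96,-5,0],[-1,0,-96,-4,0],[-1,0,-96,-4,0],[-1,0,-96,-4,0]]';python3 -m crank '[[-1,0,0,1,0],[-1,0,0,2,0],[-1,0,0,3,0],[-1,0,0,4,0],[-1,0,0,4,0]]'
```

```text
time: 7.35
tool_pos: [0.5159, -0.0919, 0.2951]
tool_rot: [3.141, -0.0, 3.113]
contact_force: [-0.1, -0.3, 0.2]
opening: 0.0006
grip_force: 0.0
time: 7.77
tool_pos: [0.5158, -0.0927, 0.2912]
tool_rot: [3.141, 0.0, 3.112]
contact_force: [-0.0, 1.6, 1.5]
opening: 0.0003
grip_force: 0.7
```

Flap 4 rocks, giving at 1.5 N, so I'll push it down in stages.

```bash
python3 -m crank '[[-1,0,0,3,0],[-1,0,0,6,0],[-1,0,0,9,0],[-1,0,0,12,0],[-1,0,0,15,0],[-1,0,0,18,0],[-1,0,0,21,0],[-1,0,0,24,0],[-1,0,0,24,0],[-1,0,0,24,0]]'
```

```text
time: 8.6
tool_pos: [0.5156, -0.0929, 0.2667]
tool_rot: [3.141, -0.001, 3.112]
contact_force: [-0.6, 0.2, 0.4]
opening: 0.0006
grip_force: 0.2
```

```bash
python3 -m crank '[[-1,0,0,2,0],[-1,0,0,4,0],[-1,0,0,6,0],[-1,0,0,8,0],[-1,0,0,10,0],[-1,0,0,10,0],[-1,0,0,10,0]]';python3 -m crank '[[-1,0,0,1,0],[-1,0,0,2,0],[-1,0,0,3,0],[-1,0,0,3,0],[-1,0,0,3,0]]'
```

```text
time: 9.18
tool_pos: [0.5157, -0.0928, 0.2569]
tool_rot: [3.141, -0.001, 3.112]
contact_force: [-0.8, -0.0, 0.6]
opening: 0.0001
grip_force: 0.3
time: 9.6
tool_pos: [0.5158, -0.0929, 0.2541]
tool_rot: [3.141, -0.0, 3.112]
contact_force: [-1.0, 0.1, 0.1]
opening: 0.0003
grip_force: 0.4
```

```bash
python3 -m crank '[[-1,0,0,1,0],[-1,0,0,2,0],[-1,0,0,2,0],[-1,0,0,2,0]]';python3 -m crank '[[-1,0,0,0.7,0],[-1,0,0,1.5,0],[-1,0,0,1.5,0],[-1,0,0,1.5,0]]'
```

```text
time: 9.93
tool_pos: [0.5158, -0.0929, 0.2521]
tool_rot: [3.141, -0.0, 3.112]
contact_force: [-0.3, -0.2, 2.0]
opening: 0.0007
grip_force: 0.4
time: 10.27
tool_pos: [0.5157, -0.0929, 0.2507]
tool_rot: [3.141, -0.0, 3.112]
contact_force: [-0.7, -0.5, 1.9]
opening: 0.0004
grip_force: 1.0
```

```bash
python3 -m crank '[[-1,0,0,0.7,0],[-1,0,0,1.5,0],[-1,0,0,1.5,0],[-1,0,0,1.5,0]]';python3 -m crank '[[-1,0,0,0.7,0],[-1,0,0,1.5,0],[-1,0,0,1.5,0],[-1,0,0,1.5,0]]'
```

```text
time: 10.6
tool_pos: [0.5156, -0.0929, 0.2495]
tool_rot: [3.142, -0.0, 3.112]
contact_force: [-4.0, -0.3, 5.5]
opening: 0.0004
grip_force: 2.7
time: 10.93
tool_pos: [0.5154, -0.0929, 0.2484]
tool_rot: [-3.142, -0.001, 3.112]
contact_force: [-5.5, -0.5, 10.1]
opening: 0.0006
grip_force: 4.7
```

The flap is at its stop. I'll withdraw upward and back, then look.

```bash
python3 -m crank '[[-1,0,0,-10,0],[-1,0,0,-30,0],[-1,0,0,-60,0],[-1,0,0,-100,0],[-1,0,0,-130,0],[-1,40,0,-130,0],[-1,80,0,-130,0],[-1,120,0,-130,0],[-1,120,0,-130,0],[-1,120,0,-130,0],[-1,120,0,-130,0],[-1,120,0,-130,0]]'; python3 - <<'E'
from cell import vision
import cv2
a=vision.read_camera("top")[0][140:240,215:395,::-1];b=vision.read_camera("scene")[0][160:270,250:448,::-1]
cv2.imwrite("pics/end.png",cv2.vconcat([cv2.resize(a,(540,300)),cv2.resize(b,(540,300))]))
E
```

```text
time: 11.93
tool_pos: [0.3969, -0.0896, 0.3782]
tool_rot: [-3.141, 0.002, 3.112]
contact_force: [-0.1, 0.2, 0.2]
opening: 0.0004
grip_force: 0.0
```

View pics/end.png

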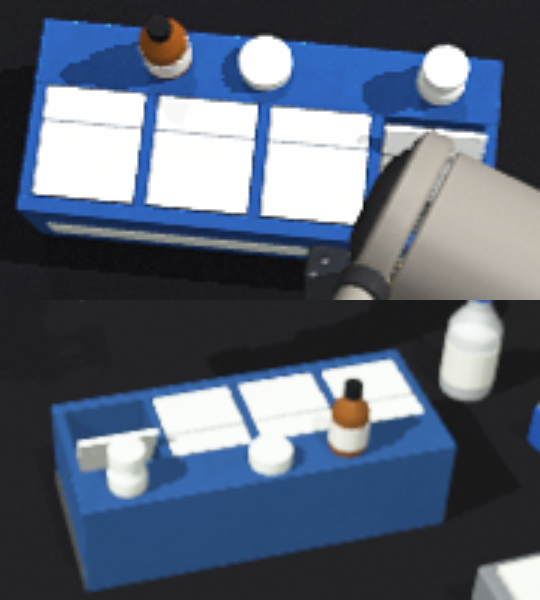

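Flap 4 stands open (steep plate at (118, 448) in the lower view), the other three are flush, and nothing on the ledge has moved. Handing in.

```bash
python3 -c "
from cell import ticket
print(ticket.hand_in())"
```

```text
the job is handed in; nothing more can be done
None
```

Flap 4 was the one over the empty bin: I pushed it down to its stop, it stayed open after I drew back, flaps 1–3 are still flush, nothing else visibly moved, and the job is handed in (no verdict was returned).

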